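# Transfer a carver's tools to the other rack in the same order

## Task

Move the four carving tools from the pale rack into the empty dark rack, one in each notch, keeping them in the same order from left to right as they lie at the start. Lay each one level in its notch just as it lay before, handle on the near comb and blade pointing away from you; do not drop a tool onto the bench, and leave the sharpening stone and the little carved fir tree between the racks where they are.

Things in the scene. Friction and masses are not known exactly. Their poses are not given: they have to be found in the camera images.
- fishtail: Carving tool, ball-shaped handle end, flat blade flaring like a fish tail to 32 mm; 100 mm behind, 138 mm ahead of the origin. Round wooden handle 26 mm thick; brass ferrule 19 mm thick, 22 to 36 mm ahead of the origin; shank 10 mm thick up to 90 mm ahead; then the blade. Origin on the axis in the grip, near the centre of mass; +x along the axis to the edge (may roll about x). 90 to 160 g.
- chisel: Carving tool, 32 mm disc at the handle end, straight flat blade 18 mm wide; 91 mm behind, 147 mm ahead of the origin. Round wooden handle 26 mm thick; brass ferrule 19 mm thick, 22 to 36 mm ahead of the origin; shank 10 mm thick up to 90 mm ahead; then the blade. Origin on the axis in the grip, near the centre of mass; +x along the axis to the edge (may roll about x). 90 to 160 g.
- vtool: Carving tool, plain cut-off handle end, short V-shaped blade 19 mm wide; shortest, 70 mm behind, 121 mm ahead of the origin. Round wooden handle 26 mm thick; brass ferrule 19 mm thick, 22 to 36 mm ahead of the origin; shank 10 mm thick up to 90 mm ahead; then the blade. Origin on the axis in the grip, near the centre of mass; +x along the axis to the edge (may roll about x). 90 to 160 g.
- deep_gouge: Carving tool, handle tapering to a thin end, long hollow blade 14 mm wide; longest, 115 mm behind, 176 mm ahead of the origin. Round wooden handle 26 mm thick; brass ferrule 19 mm thick, 22 to 36 mm ahead of the origin; shank 10 mm thick up to 90 mm ahead; then the blade. Origin on the axis in the grip, near the centre of mass; +x along the axis to the edge (may roll about x). 90 to 160 g.
- rack_from: Pale rack, fixed, full at the start. Base 170 x 308 mm, 12 mm thick (nothing higher between the combs but the tools); two saw-tooth combs along y, 12 mm thick: for handles at x -50 mm (tips 74 mm high), for shanks at x +60 mm (tips 85 mm). Four 45 degree V notches at y -96, -32, +32, +96 mm. Origin: bottom centre on the bench, +x to the blade side, away from the robot, +y to its left.
- rack_to: Dark rack, fixed, empty at the start, about 0.4 m left or right of the pale one and nearly parallel; same sizes, notches and axes, plus a brass knob at each end of the base (y +-138 mm, top 46 mm high). In either rack a tool lies level along x, its axis about 58 mm above the bench, its origin within a few mm of the rack's x = 0, handle on the -x comb, shank on the +x comb.
- slipstone: Grey sharpening stone 110 x 36 x 20 mm lying between the two racks, not to be disturbed. Origin: centre of its underside, x along its length.
- carved_fir: Little carved fir tree, 120 mm tall, 72 mm wide, standing just beyond the stone, between the racks' far ends; not to be disturbed. Origin: centre of its foot.
There are look-alikes about, which are no part of the job. Leave any purple look-alike of the chisel alone.

How it is judged:
By the outcome, as a careful person would: the job done as asked, in the order asked, and still so for the second after the job is handed in, with the robot touching nothing.
It also fails if it takes over 120 s, if anything falls off the work surface, if the arm or the gripper's body presses on something with over 40 N, if the wrist force passes 120 N, or if a joint passes its speed limit or range.

## Robot

A 6-joint arm with a two-finger parallel gripper is mounted at the origin on the work surface. World frame = base frame: x ahead of the robot, y to its left, z up, the work surface at z = 0. Lengths are in m, angles in rad, forces in N, time in s.
With the tool pointing down it reaches from about 0.375 to 0.9 m from the base axis. Payload 3.1 kg.
Tool frame: the origin (TCP) lies midway between the tips of the shut fingers; the grasp point (between the pads) lies 19 mm behind it; z points along the fingers, y is the line along which they close (so a half turn about z gives the same grasp; the last joint's range is limited). The gripper opens to 87 mm and grips with 3 to 60 N. Pads are 19 mm wide; open, the fingers measure 117 mm over their backs; the gripper's body (75 mm by 190 mm) begins 51 mm behind the grasp point.
Start: joints at [1.161, 0.527, 1.433, -0, 1.181, -0.178], TCP at [0.144, 0.608, 0.223] pointing down, gripper open.
Joint ranges: [-3.08, 3.08], [-0.75, 2.2], [0.22, 2.44], [-1.43, 4.57], [0, 2.65], [-2.85, 2.85]. Speed limits (rad/s): [2.79, 2.79, 3.14, 3.14, 3.14, 3.14].

## Interface

Orientations are given as a unit quaternion [x, y, z, w].
In Python, from rig import get_obs, cams, job gives the robot as it stands.
- The arm moves only by the tool servo_tool, never from a script. Its argument "moves" is text: rows parted by semicolons, each of 5 numbers parted by spaces: the shift along the tool's x, y, z in m, then the turn about the tool's z in degrees, then the finger opening in m, from 0 to 0.087. In form: dx dy dz spin claw; .... A call has 1 to 10 rows; each row is the pose to reach, as a shift and turn from the pose commanded when the call began, along the tool's axes at that moment; what a row does not reach only later rows make up. A row lasts 1/12 s, in which the tool goes at most 41.7 mm and 7.16 degrees, less where a joint would pass 70% of its speed; a pose out of reach is approached as far as the arm can. A call with a gripper value outside its range is refused whole. The fingers move at their own pace and stop on an object; "grip_force" is the grip in N (left out, the last holds). Time passes only in rows, so rows that repeat a pose let the fingers close. It gives the time, the measured TCP pose, the force, the opening and the grip force at its end, in the units of the state.
- get_obs(): the state, without advancing time (a new reading comes with each control period).
- cams.camera(name): name is "scene" or "top"; returns the picture (480x640x3 uint8, blue, green, red); there is no depth.
- cams.camera_model(name): a dict with "fx", "fy", "cx", "cy" (pixels), "dist" ([k1, k2, p1, p2, k3] as OpenCV has them; the pictures are not rectified), "R" (3x3) and "t" (3): a world point X has camera coordinates R X + t. Camera axes: x right, y down, z forward; pixel columns grow to the right and rows downward; lengths in m; the calibration is good to about 2 mm. A picture is of the moment at which its call begins. camera_model takes no time and is no camera call.
- job.hand_in(): hands the job in; it is judged then, once.
The state is a dict: "time": time; "q": joint angles; "joint_velocities": joint speeds; "joint_torque": joint torques, N m; "position": TCP position; "tool_rot": TCP orientation; "ft_force": force on the tool from outside, world axes, zero at the start; "moment": the same for the moment, N m; "grip_width": finger opening in m; "grip_force": force on a finger pad.
Only numpy, scipy, OpenCV 4.12 (cv2) and the standard library are available. Lean on these libraries where they do the work, as an engineer would, in place of code of your own. Each camera call takes 0.05 s, during which the arm holds its last target. There are 200 camera calls.

## Working session

There is one attempt and no reset: what is moved stays moved. The work goes in short steps, Python scripts to look and compute and a tool call to move; the robot and the scene stay as the last step left them, time stands still between calls to the robot, and variables do not carry over. Pictures are saved under pics/ and viewed, at most 14 in all, crops included, and the job is handed in when it is done.

Besides the shell and the picture viewer there is one more tool, called as name(argument=value, ...) on one line, values as JSON. servo_tool: Moves the arm, as the interface text tells. Its arguments: {"type":"object","properties":{"moves":{"type":"string"},"grip_force":{"type":"number"}},"required":["moves"]}

```bash
mkdir -p pics; python3 - <<'E'
from rig import get_obs,cams
import cv2
for n in("scene","top"):
    cv2.imwrite(f"pics/{n}0.png",cams.camera(n)); m=cams.camera_model(n); print(n,m)
o=get_obs();print(o)
E
```

```text
scene {'fx': 568.8345323926544, 'fy': 568.8345323926544, 'cx': 325.39193763243696, 'cy': 236.29944576732552, 'dist': array([-0.09885093,  0.        ,  0.        ,  0.        ,  0.        ]), 'R': array([[-0.57748216,  0.81629611,  0.01322962],
       [ 0.64146182,  0.46370192, -0.61115241],
       [-0.50501593, -0.34444331, -0.79140237]]), 't': array([ 0.27058062, -0.28322188,  1.48663851])}
top {'fx': 546.5617619248358, 'fy': 546.5617619248358, 'cx': 326.48796170443364, 'cy': 235.7778373098731, 'dist': array([0.02647093, 0.        , 0.        , 0.        , 0.        ]), 'R': array([[ 0.01000991, -0.99993981,  0.00449113],
       [-0.99347648, -0.01045524, -0.11355689],
       [ 0.11359701, -0.00332514, -0.99352135]]), 't': array([-0.01103676,  0.50053383,  0.91124708])}
{'time': 0.1, 'q': array([ 1.16046713e+00,  5.28359760e-01,  1.43379506e+00,  2.37444754e-05,
        1.18136968e+00, -1.78485504e-01]), 'joint_velocities': array([-1.62612231e-04, -2.06941095e-03, -2.44138003e-03,  2.48488927e-04,
       -1.50262621e-05,  1.33893644e-04]), 'joint_torque': array([-1.05602192e-04, -4.40987742e+01, -1.77149767e+01,  6.34575030e-02,
        5.34261914e-02, -6.09836593e-05]), 'position': array([0.14329602, 0.60767321, 0.22167109]), 'tool_rot': array([ 1.15666832e-01,  9.93287597e-01, -9.21177257e-04, -2.90790999e-04]), 'ft_force': array([-0.29342017, -0.47601082, -0.10192403]), 'moment': array([ 0.02831546, -0.05545433,  0.01279799]), 'grip_force': 0.0, 'grip_width': 0.08693643970064859}
```

View pics/top0.png

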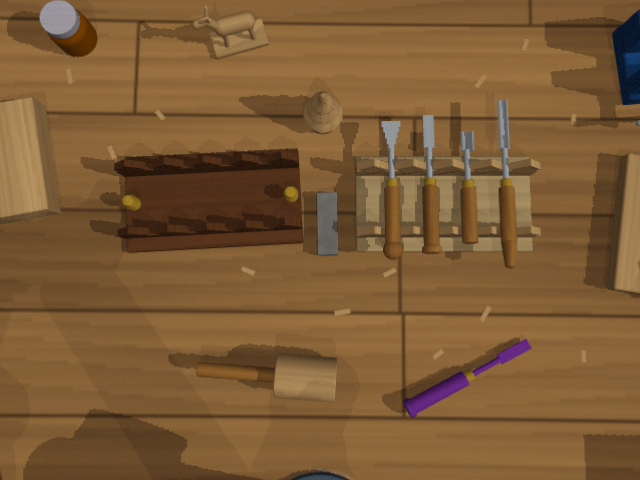

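View pics/scene0.png

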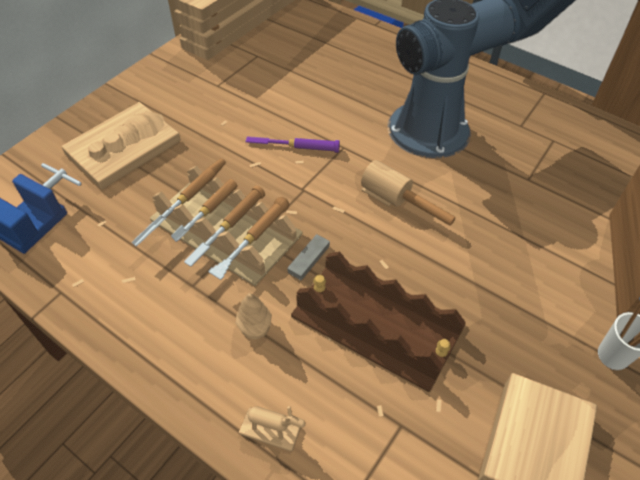

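The top view shows the tools left to right at about columns 393 (fishtail), 431 (chisel), 468 (vtool) and 507 (gouge). The dark rack spans columns 122-300, rows 150-250, with the stone at (327,223) and the fir at (322,112). I'll zoom in for accurate points.

```bash
python3 - <<'E'
import cv2
i=cv2.imread("pics/top0.png")
for n,(a,b,c,d) in dict(dark=(110,140,310,260),pale=(350,90,550,275)).items():
    cv2.imwrite(f"pics/{n}.png",cv2.convertScaleAbs(cv2.resize(i[b:d,a:c],None,fx=3,fy=3,interpolation=cv2.INTER_CUBIC),alpha=1.8 if n=="dark" else 1.2))
E
```

```text
(no output)
```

View pics/dark.png

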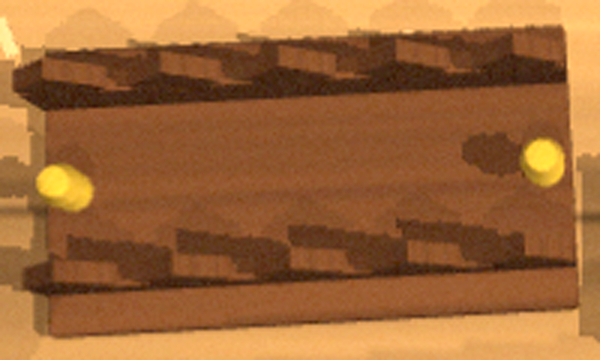

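View pics/pale.png

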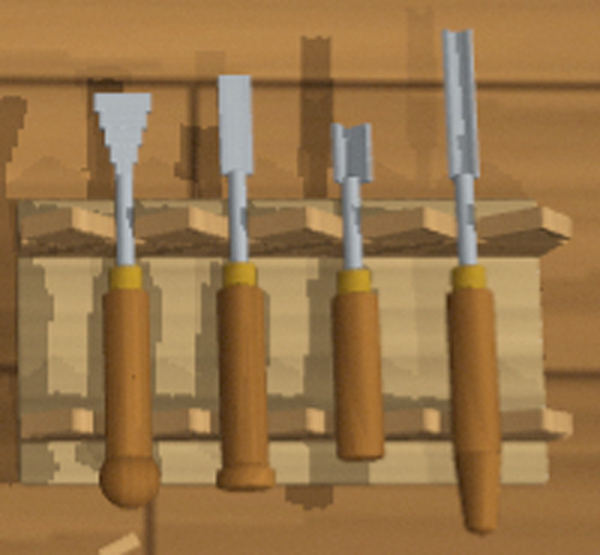

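The zooms show the dark rack's knob tops at full-image (127.7,201) and (291,192.7), and clear ferrules, handle ends and blade tips for every tool. Next I convert these to world coordinates.

```bash
cat > h.py <<'E'
import numpy as np,cv2
from rig import cams,get_obs
def w(px,z,n="top"):
    m=cams.camera_model(n);K=np.array([[m["fx"],0,m["cx"]],[0,m["fy"],m["cy"]],[0,0,1]])
    u=cv2.undistortPoints(np.array([[px]],float),K,m["dist"])[0,0]
    d=m["R"].T@np.array([*u,1]);c=-m["R"].T@m["t"];return c+d*(z-c[2])/d[2]
def proj(X,n="top"):
    m=cams.camera_model(n);K=np.array([[m["fx"],0,m["cx"]],[0,m["fy"],m["cy"]],[0,0,1]])
    return cv2.projectPoints(np.array(X,float).reshape(-1,3),cv2.Rodrigues(m["R"])[0],m["t"],K,m["dist"])[0][:,0]
E
python3 - <<'E'
from h import *
np.set_printoptions(precision=4,suppress=True)
D=lambda x,y:(110+x/3,140+y/3);P=lambda x,y:(350+x/3,90+y/3)
L=w(D(53,183),.046);R=w(D(543,158),.046);c=(L+R)/2;v=L-R
yd=np.arctan2(-v[0],v[1]);print("dark",c,np.hypot(*v[:2]),np.degrees(yd))
e1,e2=w(D(50,336),.012),w(D(577,308),.012);v=e1-e2;print("edge",e1,e2,np.degrees(np.arctan2(-v[0],v[1])),np.hypot(*v[:2]))
cs=[np.cos(yd),np.sin(yd)]
for y in(.096,.032,-.032,-.096):print(" notch",c[:2]+y*np.array([-cs[1],cs[0]]))
T=dict(fish=((122,93),(129,507),.138,.100,(126,266)),chisel=((235,75),(245,490),.147,.091,(239,263)),v=((351,125),(361,459),.121,.07,(352,270)),gouge=((458,30),(480,533),.176,.115,(468,267)))
for k,(t,h,a,b,f) in T.items():
    t,h,f=[w(P(*q),.058) for q in(t,h,f)];v=t-h;d=v/np.linalg.norm(v)
    print(k,h+d*np.linalg.norm(v)*b/(a+b),"ferrule-based",f-d*.036,"len",np.linalg.norm(v),a+b,"yaw",np.degrees(np.arctan2(v[1],v[0])))
e1,e2=w(P(18,483),.012),w(P(547,483),.012);v=e1-e2;print("pale edge",e1,e2,np.degrees(np.arctan2(-v[0],v[1])),np.hypot(*v[:2]))
print("stone",w((327,223),.02),"fir",w((322,98),.12),w((322,115),.05))
E
```

```text
dark [0.563  0.1931 0.046 ] 0.2761668275784586 3.6448066433787734
edge [0.4705 0.3404 0.012 ] [0.49   0.0361 0.012 ] 3.651294998385542 0.30493847531192314
 notch [0.5569 0.2889]
 notch [0.561 0.225]
 notch [0.5651 0.1612]
 notch [0.5691 0.0973]
fish [ 0.5587 -0.1151  0.058 ] ferrule-based [ 0.5593 -0.1157  0.058 ] len 0.2356392511929924 0.23800000000000002 yaw 0.7792102011644617
chisel [ 0.5603 -0.1794  0.058 ] ferrule-based [ 0.5616 -0.1791  0.058 ] len 0.23669596681598928 0.238 yaw 0.75130974299732
v [ 0.5574 -0.2442  0.058 ] ferrule-based [ 0.5583 -0.2423  0.058 ] len 0.19017648427537348 0.191 yaw 0.6347197522000422
gouge [ 0.5607 -0.3075  0.058 ] ferrule-based [ 0.5606 -0.3075  0.058 ] len 0.2865416360425926 0.291 yaw 0.9826264151154444
pale edge [ 0.4763 -0.0577  0.012 ] [ 0.4796 -0.3645  0.012 ] 0.6138304644036202 0.30685189432283794
stone [ 0.524  -0.0066  0.02  ] fir [0.7112 0.0038 0.12  ] [0.7073 0.004  0.05  ]
```

```bash
cat >> h.py <<'E'
from scipy.spatial.transform import Rotation as Ro
T=dict(fish=(.559,-.1153),chisel=(.561,-.1793),v=(.558,-.2433),gouge=(.5606,-.3075))
N=dict(fish=(.5569,.2889),chisel=(.561,.225),v=(.5651,.1612),gouge=(.5691,.0973))
def go(x,y,z,yaw):
    o=get_obs();R=Ro.from_quat(o["tool_rot"]).as_matrix();d=R.T@(np.array([x,y,z])-o["position"])
    a=np.degrees(np.arctan2(R[1,1],R[0,1]));s=-((yaw+90-a+90)%180-90)
    print("shift",d.round(4),"spin",round(s,2),"pos",o["position"].round(4),"w",round(o["grip_width"],4),"F",o["ft_force"].round(2),"t",o["time"])
E
python3 -c "
from h import *
go(*T['fish'],.2,.75)"
```

```text
shift [-0.5707 -0.6081  0.0226] spin -14.03 pos [0.1433 0.6077 0.2217] w 0.0869 F [-0.29 -0.48 -0.1 ] t 0.1
```

servo_tool(moves="-0.013 -0.014 0 -2 0.087; -0.036 -0.038 0 -6 0.07; -0.064 -0.068 0 -11 0.05; -0.092 -0.098 0 -14 0.05; -0.120 -0.128 0 -14 0.05; -0.148 -0.158 0 -14 0.05; -0.176 -0.188 0 -14 0.05; -0.204 -0.217 0 -14 0.05; -0.232 -0.247 0 -14 0.05; -0.260 -0.277 0 -14 0.05", grip_force=35)

```text
time: 0.93
position: [0.3333, 0.2771, 0.2225]
tool_rot: [-0.007, 1.0, -0.0, -0.0]
ft_force: [0.8, -0.0, -0.4]
grip_width: 0.0506
grip_force: 0.0
```

```bash
python3 -c "
from h import *
go(*T['fish'],.2,.75)"
```

```text
shift [-0.2206 -0.3954  0.0225] spin -0.0 pos [0.3333 0.2771 0.2225] w 0.0506 F [ 0.82 -0.04 -0.43] t 0.9333
```

servo_tool(moves="-0.019 -0.035 0.002 0 0.05; -0.039 -0.070 0.004 0 0.05; -0.058 -0.105 0.006 0 0.05; -0.078 -0.140 0.008 0 0.05; -0.098 -0.175 0.010 0 0.05; -0.117 -0.210 0.012 0 0.05; -0.137 -0.245 0.014 0 0.05; -0.156 -0.280 0.016 0 0.05; -0.176 -0.315 0.018 0 0.05; -0.195 -0.350 0.020 0 0.05")

```text
time: 1.77
position: [0.5328, -0.0705, 0.2021]
tool_rot: [-0.006, 1.0, 0.0, -0.0]
ft_force: [0.2, 0.9, -0.2]
grip_width: 0.0501
grip_force: 0.0
```

servo_tool(moves="-0.015 -0.026 0.002 0 0.05; -0.024 -0.042 0.002 0 0.05; -0.0255 -0.0455 0.003 0 0.05; -0.0255 -0.0455 0.003 0 0.05")

```text
time: 2.1
position: [0.5582, -0.1146, 0.1988]
tool_rot: [-0.005, 1.0, 0.0, -0.001]
ft_force: [0.1, 0.8, -0.7]
grip_width: 0.0499
grip_force: 0.0
```

```bash
python3 -c "
from h import *
go(*T['fish'],.039,.75)
cv2.imwrite('pics/a1.png',cams.camera('scene')[100:300,120:400].repeat(2,0).repeat(2,1))"
```

```text
shift [-0.001  -0.0009  0.1598] spin -0.15 pos [ 0.5582 -0.1146  0.1988] w 0.0499 F [ 0.11  0.76 -0.7 ] t 2.1
```

View pics/a1.png

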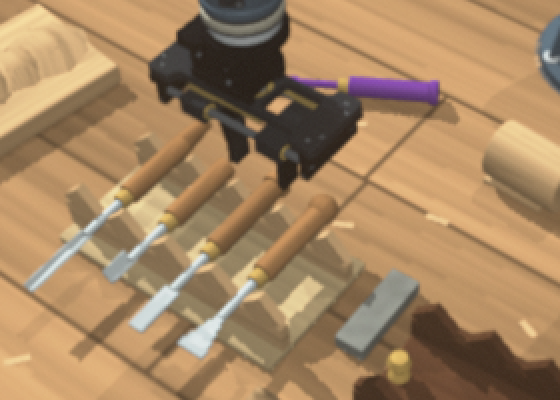

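The gripper hangs above the fishtail, with its body lying across the tools and the fingers at crop (237,150) and (287,180). I'll descend now.

servo_tool(moves="-0.001 -0.001 0.015 0 0.05; -0.001 -0.001 0.04 0 0.05; -0.001 -0.001 0.065 0 0.05; -0.001 -0.001 0.09 0 0.05; -0.001 -0.001 0.115 0 0.05; -0.001 -0.001 0.135 0 0.05; -0.001 -0.001 0.15 0 0.05; -0.001 -0.001 0.158 0 0.05; -0.001 -0.001 0.160 0 0.05; -0.001 -0.001 0.160 0 0.05")

```text
time: 2.98
position: [0.5588, -0.1135, 0.0396]
tool_rot: [-0.007, 1.0, 0.0, -0.001]
ft_force: [0.2, -0.6, -0.4]
grip_width: 0.0497
grip_force: 0.0
```

servo_tool(moves="0 0 0 0 0.035; 0 0 0 0 0.02; 0 0 0 0 0.015; 0 0 0 0 0.015; 0 0 0 0 0.015; 0 0 0 0 0.015")

```text
time: 3.48
position: [0.5598, -0.1151, 0.0401]
tool_rot: [-0.006, 1.0, -0.0, 0.001]
ft_force: [-0.9, 0.8, 2.6]
grip_width: 0.025
grip_force: 35.0
```

servo_tool(moves="0 0 -0.006 0 0.015; 0 0 -0.018 0 0.015; 0 0 -0.036 0 0.015; 0 0 -0.060 0 0.015; 0 0 -0.085 0 0.015; 0 0 -0.110 0 0.015; 0 0 -0.128 0 0.015; 0 0.01 -0.135 0 0.015; 0 0.03 -0.14 0 0.015; 0 0.06 -0.14 0 0.015")

```text
time: 4.32
position: [0.5595, -0.0555, 0.1811]
tool_rot: [-0.005, 1.0, -0.001, 0.002]
ft_force: [0.3, 0.5, -0.6]
grip_width: 0.0249
grip_force: 35.0
```

```bash
python3 -c "
from h import *
go(*N['fish'],.17,3.65)"
```

```text
shift [-0.0006  0.3445  0.0106] spin -3.11 pos [ 0.5595 -0.0555  0.1811] w 0.0249 F [ 0.25  0.51 -0.56] t 4.3167
```

servo_tool(moves="0 0.033 0 0 0.015; 0 0.068 0 0 0.015; 0 0.104 0 -1 0.015; 0 0.140 0 -2 0.015; 0 0.176 0 -3 0.015; 0 0.212 0 -3 0.015; 0 0.248 0 -3 0.015; 0 0.284 0 -3 0.015; 0 0.315 0.004 -3 0.015; 0 0.334 0.008 -3 0.015")

```text
time: 5.15
position: [0.5528, 0.2833, 0.1713]
tool_rot: [-0.034, 0.999, 0.001, -0.0]
ft_force: [0.2, -1.5, -1.1]
grip_width: 0.0249
grip_force: 35.0
```

servo_tool(moves="0 0.008 0.001 0 0.015; 0 0.010 0.002 0 0.015; 0 0.010 0.002 0 0.015")

```text
time: 5.4
position: [0.5528, 0.2891, 0.169]
tool_rot: [-0.033, 0.999, -0.0, -0.001]
ft_force: [-0.1, -0.6, -1.3]
grip_width: 0.0251
grip_force: 35.0
```

```bash
python3 -c "
from h import *
go(*N['fish'],.039,3.65)
cv2.imwrite('pics/a2.png',cams.camera('scene')[130:430,220:500].repeat(2,0).repeat(2,1))"
```

```text
shift [-0.0043 -0.0004  0.13  ] spin 0.12 pos [0.5528 0.2891 0.169 ] w 0.0251 F [-0.13 -0.6  -1.27] t 5.4
```

View pics/a2.png

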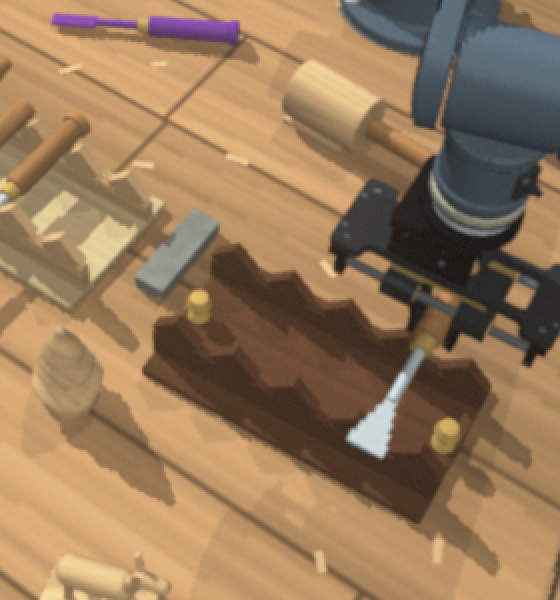

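The fishtail is held level above the leftmost notch, pointing away. I'll lower it.

servo_tool(moves="-0.002 0 0.012 0 0.015; -0.004 0 0.032 0 0.015; -0.004 0 0.056 0 0.015; -0.004 0 0.080 0 0.015; -0.004 0 0.1 0 0.015; -0.004 0 0.113 0 0.015; -0.004 0 0.121 0 0.015; -0.004 0 0.126 0 0.015; -0.004 0 0.128 0 0.015; -0.004 0 0.128 0 0.015")

```text
time: 6.28
position: [0.5583, 0.2893, 0.0418]
tool_rot: [-0.032, 0.999, 0.0, 0.0]
ft_force: [-0.5, -0.9, -0.9]
grip_width: 0.0258
grip_force: 35.0
```

```bash
python3 -c "
from h import *
go(*N['fish'],.04,3.65)"
```

```text
shift [ 0.0014 -0.0003  0.0018] spin 0.05 pos [0.5583 0.2893 0.0418] w 0.0258 F [-0.46 -0.91 -0.87] t 6.2833
```

servo_tool(moves="0 0 0.001 0 0.015; 0 0 0.002 0 0.015; 0 0 0.002 0 0.015")

```text
time: 6.53
position: [0.5586, 0.2898, 0.0405]
tool_rot: [-0.032, 0.999, 0.0, 0.001]
ft_force: [0.7, 0.5, 1.1]
grip_width: 0.025
grip_force: 35.0
```

servo_tool(moves="0 0 0.0005 0 0.027; 0 0 0.0005 0 0.03; 0 0 0.0005 0 0.04; 0 0 0.0005 0 0.048; 0 0 0.0005 0 0.048; 0 0 -0.01 0 0.048; 0 0 -0.03 0 0.048; 0 0 -0.06 0 0.048; 0 0 -0.095 0 0.048; 0 0 -0.13 0 0.048")

```text
time: 7.37
position: [0.5572, 0.2893, 0.171]
tool_rot: [-0.032, 0.999, -0.0, -0.001]
ft_force: [0.9, -0.1, -1.1]
grip_width: 0.048
grip_force: 0.0
```

```bash
python3 -c "
from h import *
go(*T['chisel'],.17,.75)
cv2.imwrite('pics/a3.png',cams.camera('top')[100:280,90:390].repeat(2,0).repeat(2,1))"
```

```text
shift [ 0.0266 -0.4678  0.0012] spin 2.97 pos [0.5572 0.2893 0.171 ] w 0.048 F [ 0.88 -0.12 -1.1 ] t 7.3667
```

View pics/a3.png

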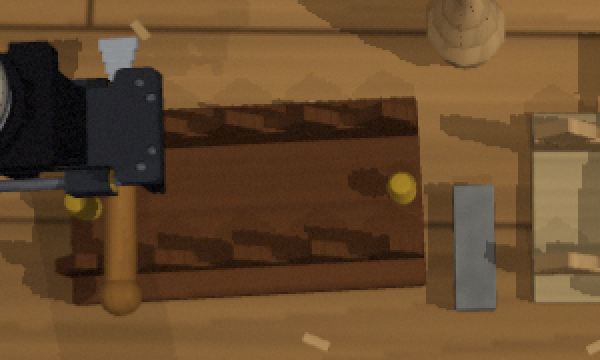

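The fishtail lies in the leftmost notch, handle on the near comb at crop (120,250). Next is the chisel.

servo_tool(moves="0.001 -0.02 0 0 0.05; 0.003 -0.055 0 0 0.05; 0.005 -0.095 0 1 0.05; 0.008 -0.135 0 2 0.05; 0.010 -0.175 0 3 0.05; 0.012 -0.215 0 3 0.05; 0.014 -0.255 0 3 0.05; 0.017 -0.295 0 3 0.05; 0.019 -0.335 0 3 0.05; 0.021 -0.375 0 3 0.05")

```text
time: 8.25
position: [0.5609, -0.088, 0.1703]
tool_rot: [-0.006, 1.0, -0.0, 0.0]
ft_force: [0.5, -0.4, -0.5]
grip_width: 0.0502
grip_force: 0.0
```

servo_tool(moves="0.001 -0.035 0 0 0.05; 0.001 -0.065 0 0 0.05; 0.001 -0.085 0 0 0.05; 0.001 -0.092 0 0 0.05; 0.001 -0.093 0 0 0.05")

```text
time: 8.67
position: [0.5614, -0.1807, 0.1699]
tool_rot: [-0.005, 1.0, -0.0, 0.0]
ft_force: [0.1, 0.7, 0.1]
grip_width: 0.05
grip_force: 0.0
```

```bash
python3 -c "
from h import *
go(*T['chisel'],.039,.75)"
```

```text
shift [0.0005 0.0015 0.1309] spin -0.18 pos [ 0.5614 -0.1807  0.1699] w 0.05 F [0.12 0.68 0.14] t 8.6667
```

servo_tool(moves="0 0.001 0.015 0 0.05; 0 0.001 0.04 0 0.05; 0 0.001 0.07 0 0.05; 0 0.001 0.1 0 0.05; 0 0.001 0.120 0 0.05; 0 0.001 0.129 0 0.05; 0 0.001 0.130 0 0.05; 0 0.001 0.130 0 0.035; 0 0.001 0.130 0 0.02; 0 0.001 0.130 0 0.015")

```text
time: 9.5
position: [0.5625, -0.1783, 0.0412]
tool_rot: [-0.006, 1.0, -0.001, 0.001]
ft_force: [0.1, -0.0, 0.2]
grip_width: 0.0373
grip_force: 0.0
```

servo_tool(moves="0 0 0 0 0.015; 0 0 0 0 0.015; 0 0 0 0 0.015")

```text
time: 9.75
position: [0.5623, -0.1789, 0.0407]
tool_rot: [-0.006, 1.0, -0.001, 0.001]
ft_force: [-0.2, 0.5, 3.7]
grip_width: 0.0249
grip_force: 35.0
```

servo_tool(moves="0 0 -0.006 0 0.015; 0 0 -0.018 0 0.015; 0 0 -0.036 0 0.015; 0 0 -0.060 0 0.015; 0 0 -0.085 0 0.015; 0 0 -0.110 0 0.015; 0 0 -0.128 0 0.015; 0 0.01 -0.133 0 0.015; 0 0.03 -0.135 0 0.015; 0 0.06 -0.135 0 0.015")

```text
time: 10.58
position: [0.5608, -0.1188, 0.1754]
tool_rot: [-0.005, 1.0, -0.0, 0.001]
ft_force: [0.5, 0.3, -1.1]
grip_width: 0.0252
grip_force: 35.0
```

servo_tool(moves="0 0.035 0 0 0.015; 0 0.070 0 0 0.015; 0 0.106 0 -1 0.015; 0 0.142 0 -2 0.015; 0 0.178 0 -3 0.015; 0 0.214 0 -3 0.015; 0 0.250 0 -3 0.015; 0 0.286 0 -3 0.015; 0 0.315 0 -3 0.015; 0 0.334 0 -3 0.015")

```text
time: 11.42
position: [0.5541, 0.2196, 0.1738]
tool_rot: [-0.034, 0.999, 0.001, -0.001]
ft_force: [0.1, -0.2, -1.5]
grip_width: 0.0253
grip_force: 35.0
```

```bash
python3 -c "
from h import *
go(*N['chisel'],.04,3.65)"
```

```text
shift [-0.0076  0.0047  0.1338] spin 0.21 pos [0.5541 0.2196 0.1738] w 0.0253 F [ 0.05 -0.25 -1.54] t 11.4167
```

servo_tool(moves="-0.004 0.004 0 0 0.015; -0.0075 0.005 0.012 0 0.015; -0.0075 0.005 0.032 0 0.015; -0.0075 0.005 0.056 0 0.015; -0.0075 0.005 0.07 0 0.015; -0.0075 0.005 0.075 0 0.015; -0.0075 0.005 0.075 0 0.015")

```text
time: 12.0
position: [0.5621, 0.2199, 0.0971]
tool_rot: [-0.032, 0.999, -0.0, -0.003]
ft_force: [-0.1, -0.4, -1.4]
grip_width: 0.0253
grip_force: 35.0
```

```bash
python3 -c "
from h import *
go(*N['chisel'],.04,3.65)"
```

```text
shift [0.0004 0.0052 0.0571] spin -0.02 pos [0.5621 0.2199 0.0971] w 0.0253 F [-0.12 -0.37 -1.4 ] t 12.0
```

servo_tool(moves="0 0.003 0.005 0 0.015; 0 0.005 0.010 0 0.015; 0 0.005 0.010 0 0.015")

```text
time: 12.25
position: [0.5632, 0.2265, 0.0894]
tool_rot: [-0.032, 0.999, 0.0, 0.0]
ft_force: [-0.3, -0.7, -1.0]
grip_width: 0.0249
grip_force: 35.0
```

```bash
python3 -c "
from h import *
go(*N['chisel'],.04,3.65)"
```

```text
shift [ 0.0023 -0.0014  0.0494] spin 0.06 pos [0.5632 0.2265 0.0894] w 0.0249 F [-0.32 -0.66 -0.98] t 12.25
```

servo_tool(moves="0 -0.001 0.01 0 0.015; 0 -0.001 0.024 0 0.015; 0 -0.001 0.036 0 0.015; 0 -0.001 0.043 0 0.015; 0 -0.001 0.047 0 0.015; 0 -0.001 0.048 0 0.015; 0 -0.001 0.049 0 0.015; 0 -0.001 0.049 0 0.015")

```text
time: 12.92
position: [0.5627, 0.2257, 0.0411]
tool_rot: [-0.032, 0.999, 0.0, -0.001]
ft_force: [-2.1, 1.0, 2.4]
grip_width: 0.025
grip_force: 35.0
```

servo_tool(moves="0 0 0.0005 0 0.027; 0 0 0.0005 0 0.03; 0 0 0.0005 0 0.04; 0 0 0.0005 0 0.048; 0 0 0.0005 0 0.048; 0 0 -0.01 0 0.048; 0 0 -0.03 0 0.048; 0 0 -0.06 0 0.048; 0 0 -0.095 0 0.048; 0 0 -0.13 0 0.048")

```text
time: 13.75
position: [0.5629, 0.2251, 0.1721]
tool_rot: [-0.032, 0.999, -0.0, -0.0]
ft_force: [1.4, 0.2, 0.2]
grip_width: 0.0479
grip_force: 0.0
```

```bash
python3 -c "
from h import *
go(*T['v'],.17,.75)"
```

```text
shift [ 0.0352 -0.4671  0.0022] spin 2.97 pos [0.5629 0.2251 0.1721] w 0.0479 F [1.43 0.16 0.17] t 13.75
```

servo_tool(moves="0.001 -0.02 0 0 0.05; 0.003 -0.055 0 0 0.05; 0.006 -0.095 0 1 0.05; 0.010 -0.135 0 2 0.05; 0.013 -0.175 0 3 0.05; 0.016 -0.215 0 3 0.05; 0.019 -0.255 0 3 0.05; 0.022 -0.295 0 3 0.05; 0.025 -0.335 0 3 0.05; 0.028 -0.375 0 3 0.05")

```text
time: 14.58
position: [0.5594, -0.1528, 0.1715]
tool_rot: [-0.006, 1.0, -0.0, 0.0]
ft_force: [1.0, -0.2, -0.3]
grip_width: 0.0499
grip_force: 0.0
```

servo_tool(moves="0.001 -0.035 0 0 0.05; 0.002 -0.065 0 0 0.05; 0.002 -0.085 0 0 0.05; 0.002 -0.091 0 0 0.05; 0.002 -0.092 0 0 0.05")

```text
time: 15.0
position: [0.5588, -0.2443, 0.171]
tool_rot: [-0.005, 1.0, -0.0, 0.0]
ft_force: [-0.7, 0.6, 0.3]
grip_width: 0.0498
grip_force: 0.0
```

```bash
python3 -c "
from h import *
go(*T['v'],.039,.75)"
```

```text
shift [0.0009 0.0011 0.132 ] spin -0.18 pos [ 0.5588 -0.2443  0.171 ] w 0.0498 F [-0.68  0.59  0.27] t 15.0
```

servo_tool(moves="0 0.001 0.015 0 0.05; 0 0.001 0.04 0 0.05; 0 0.001 0.07 0 0.05; 0 0.001 0.1 0 0.05; 0 0.001 0.120 0 0.05; 0 0.001 0.129 0 0.05; 0 0.001 0.131 0 0.05; 0 0.001 0.131 0 0.035; 0 0.001 0.131 0 0.02; 0 0.001 0.131 0 0.015")

```text
time: 15.83
position: [0.56, -0.2421, 0.0413]
tool_rot: [-0.006, 1.0, -0.001, 0.001]
ft_force: [-0.1, 0.1, -0.3]
grip_width: 0.0374
grip_force: 0.0
```

servo_tool(moves="0 0 0 0 0.015; 0 0 0 0 0.015; 0 0 0 0 0.015")

```text
time: 16.08
position: [0.5599, -0.2427, 0.0409]
tool_rot: [-0.006, 1.0, -0.001, 0.001]
ft_force: [0.2, -1.2, 4.2]
grip_width: 0.0254
grip_force: 35.0
```

servo_tool(moves="0 0 -0.006 0 0.015; 0 0 -0.018 0 0.015; 0 0 -0.036 0 0.015; 0 0 -0.060 0 0.015; 0 0 -0.085 0 0.015; 0 0 -0.110 0 0.015; 0 0 -0.128 0 0.015; 0 0.01 -0.133 0 0.015; 0 0.03 -0.135 0 0.015; 0 0.06 -0.135 0 0.015")

```text
time: 16.92
position: [0.5581, -0.1824, 0.1754]
tool_rot: [-0.005, 1.0, -0.001, 0.001]
ft_force: [-0.2, 0.3, -1.0]
grip_width: 0.0253
grip_force: 35.0
```

servo_tool(moves="0 0.035 0 0 0.015; -0.001 0.070 0 0 0.015; -0.003 0.106 0 -1 0.015; -0.005 0.142 0 -2 0.015; -0.007 0.178 0 -3 0.015; -0.008 0.214 0 -3 0.015; -0.009 0.250 0 -3 0.015; -0.010 0.286 0 -3 0.015; -0.010 0.318 0 -3 0.015; -0.010 0.336 0 -3 0.015")

```text
time: 17.75
position: [0.5614, 0.1587, 0.1739]
tool_rot: [-0.034, 0.999, 0.001, -0.002]
ft_force: [0.4, -0.9, -2.0]
grip_width: 0.0252
grip_force: 35.0
```

servo_tool(moves="0 0.006 0.008 0 0.015; 0 0.007 0.025 0 0.015; 0 0.007 0.045 0 0.015; 0 0.007 0.06 0 0.015; 0 0.007 0.065 0 0.015; 0 0.007 0.065 0 0.015")

```text
time: 18.25
position: [0.5612, 0.1606, 0.1074]
tool_rot: [-0.032, 0.999, -0.0, -0.003]
ft_force: [-0.5, -0.1, -1.8]
grip_width: 0.0249
grip_force: 35.0
```

```bash
python3 -c "
from h import *
go(*N['v'],.04,3.65)"
```

```text
shift [-0.0043  0.0003  0.0673] spin 0.03 pos [0.5612 0.1606 0.1074] w 0.0249 F [-0.55 -0.15 -1.81] t 18.25
```

servo_tool(moves="-0.004 0 0.006 0 0.015; -0.005 0 0.02 0 0.015; -0.005 0 0.038 0 0.015; -0.005 0 0.052 0 0.015; -0.005 0 0.06 0 0.015; -0.005 0 0.064 0 0.015; -0.005 0 0.066 0 0.015; -0.005 0 0.066 0 0.015")

```text
time: 18.92
position: [0.5689, 0.1616, 0.0438]
tool_rot: [-0.032, 0.999, 0.0, 0.0]
ft_force: [-0.5, 0.9, -1.3]
grip_width: 0.0249
grip_force: 35.0
```

```bash
python3 -c "
from h import *
go(*N['v'],.04,3.65)"
```

```text
shift [ 0.0038 -0.0002  0.0038] spin 0.06 pos [0.5689 0.1616 0.0438] w 0.0249 F [-0.54  0.85 -1.34] t 18.9167
```

servo_tool(moves="0.001 0 0.001 0 0.015; 0.001 0 0.002 0 0.015; 0.001 0 0.003 0 0.015; 0.001 0 0.003 0 0.015")

```text
time: 19.25
position: [0.5678, 0.1618, 0.0412]
tool_rot: [-0.032, 0.999, 0.0, 0.001]
ft_force: [-0.1, 0.5, 1.0]
grip_width: 0.0255
grip_force: 35.0
```

servo_tool(moves="0 0 0.0005 0 0.027; 0 0 0.0005 0 0.03; 0 0 0.0005 0 0.04; 0 0 0.0005 0 0.048; 0 0 0.0005 0 0.048; 0 0 -0.01 0 0.048; 0 0 -0.03 0 0.048; 0 0 -0.06 0 0.048; 0 0 -0.095 0 0.048; 0 0 -0.13 0 0.048")

```text
time: 20.08
position: [0.5668, 0.1615, 0.1721]
tool_rot: [-0.032, 0.999, -0.0, -0.001]
ft_force: [1.5, 0.4, -0.4]
grip_width: 0.0482
grip_force: 0.0
```

servo_tool(moves="0.001 -0.02 0 0 0.05; 0.003 -0.055 0 0 0.05; 0.006 -0.095 0 1 0.05; 0.010 -0.135 0 2 0.05; 0.013 -0.175 0 3 0.05; 0.016 -0.215 0 3 0.05; 0.019 -0.255 0 3 0.05; 0.022 -0.295 0 3 0.05; 0.025 -0.335 0 3 0.05; 0.028 -0.375 0 3 0.05")

```text
time: 20.92
position: [0.5633, -0.2164, 0.1714]
tool_rot: [-0.006, 1.0, -0.0, 0.0]
ft_force: [1.7, 0.2, 0.0]
grip_width: 0.0496
grip_force: 0.0
```

```bash
python3 -c "
from h import *
go(*T['gouge'],.17,.75)
cv2.imwrite('pics/a4.png',cams.camera('top')[100:280,90:390].repeat(2,0).repeat(2,1))"
```

```text
shift [ 0.0039 -0.0911  0.0014] spin -0.04 pos [ 0.5633 -0.2164  0.1714] w 0.0496 F [1.73 0.19 0.03] t 20.9167
```

View pics/a4.png

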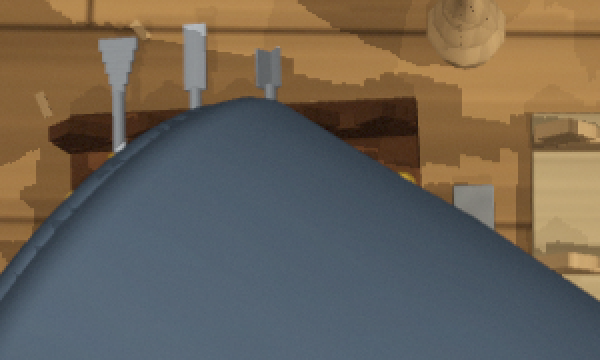

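The fishtail, chisel and vtool blades appear in order at crop columns 118, 195 and 269, though the arm hides their handles. Now the gouge.

servo_tool(moves="0.001 -0.035 0 0 0.05; 0.002 -0.065 0 0 0.05; 0.003 -0.084 0 0 0.05; 0.003 -0.089 0 0 0.05; 0.003 -0.090 0 0 0.05")

```text
time: 21.38
position: [0.5617, -0.3055, 0.1709]
tool_rot: [-0.005, 1.0, -0.0, 0.0]
ft_force: [0.5, -0.2, 0.2]
grip_width: 0.05
grip_force: 0.0
```

```bash
python3 -c "
from h import *
go(*T['gouge'],.039,.75)"
```

```text
shift [ 0.0012 -0.002   0.1319] spin -0.16 pos [ 0.5617 -0.3055  0.1709] w 0.05 F [ 0.48 -0.16  0.23] t 21.3833
```

servo_tool(moves="0.001 -0.001 0.015 0 0.05; 0.001 -0.002 0.04 0 0.05; 0.001 -0.002 0.07 0 0.05; 0.001 -0.002 0.1 0 0.05; 0.001 -0.002 0.120 0 0.05; 0.001 -0.002 0.129 0 0.05; 0.001 -0.002 0.131 0 0.05; 0.001 -0.002 0.131 0 0.035; 0.001 -0.002 0.131 0 0.02; 0.001 -0.002 0.131 0 0.015")

```text
time: 22.22
position: [0.5621, -0.3069, 0.0414]
tool_rot: [-0.006, 1.0, -0.001, 0.001]
ft_force: [0.2, 0.7, 0.1]
grip_width: 0.0373
grip_force: 0.0
```

servo_tool(moves="0 0 0 0 0.015; 0 0 0 0 0.015; 0 0 0 0 0.015")

```text
time: 22.47
position: [0.5617, -0.3073, 0.0409]
tool_rot: [-0.006, 1.0, -0.001, 0.001]
ft_force: [-0.0, -1.1, 4.1]
grip_width: 0.0252
grip_force: 35.0
```

servo_tool(moves="0 0 -0.006 0 0.015; 0 0 -0.018 0 0.015; 0 0 -0.036 0 0.015; 0 0 -0.060 0 0.015; 0 0 -0.085 0 0.015; 0 0 -0.110 0 0.015; 0 0 -0.128 0 0.015; 0 0.01 -0.138 0 0.015; 0 0.03 -0.145 0 0.015; 0 0.06 -0.145 0 0.015")

```text
time: 23.3
position: [0.5609, -0.2479, 0.1866]
tool_rot: [-0.005, 1.0, -0.001, 0.002]
ft_force: [0.7, 0.9, -1.5]
grip_width: 0.0248
grip_force: 35.0
```

servo_tool(moves="0 0.035 0 0 0.015; -0.001 0.070 0 0 0.015; -0.003 0.106 0 -1 0.015; -0.005 0.142 0 -2 0.015; -0.007 0.178 0 -3 0.015; -0.009 0.214 0 -3 0.015; -0.011 0.250 0 -3 0.015; -0.012 0.286 0 -3 0.015; -0.012 0.318 0 -3 0.015; -0.012 0.336 0 -3 0.015")

```text
time: 24.13
position: [0.5658, 0.094, 0.1842]
tool_rot: [-0.034, 0.999, 0.001, -0.001]
ft_force: [0.1, -0.2, -1.3]
grip_width: 0.0253
grip_force: 35.0
```

servo_tool(moves="0 0.006 0 0 0.015; 0 0.008 0 0 0.015; 0 0.008 0 0 0.015")

```text
time: 24.38
position: [0.5668, 0.0978, 0.1844]
tool_rot: [-0.033, 0.999, -0.0, -0.001]
ft_force: [-0.3, -0.4, -1.1]
grip_width: 0.0249
grip_force: 35.0
```

```bash
python3 -c "
from h import *
go(*N['gouge'],.04,3.65)
cv2.imwrite('pics/a5.png',cams.camera('scene')[130:430,220:500].repeat(2,0).repeat(2,1))"
```

```text
shift [-0.0025 -0.0006  0.1444] spin 0.12 pos [0.5668 0.0978 0.1844] w 0.0249 F [-0.31 -0.41 -1.1 ] t 24.3833
```

View pics/a5.png

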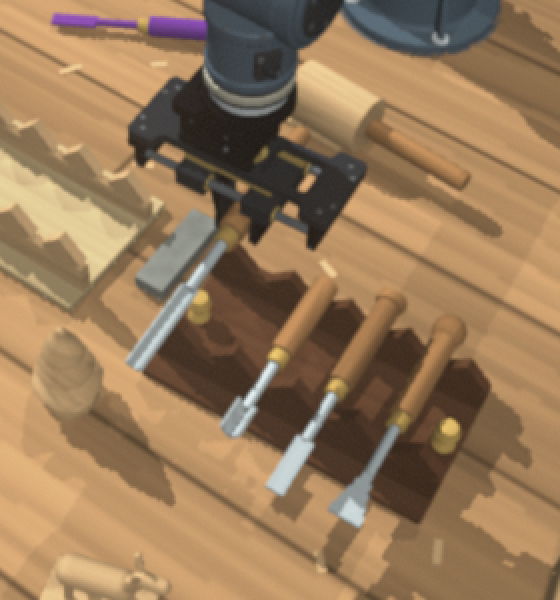

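Three tools lie in order in their notches. The gouge is held over the last one, clear of the fir at crop (68,370) and the stone at (178,253). I'll lower it.

servo_tool(moves="-0.002 0 0.012 0 0.015; -0.003 0 0.034 0 0.015; -0.003 0 0.060 0 0.015; -0.003 0 0.088 0 0.015; -0.003 0 0.112 0 0.015; -0.003 0 0.128 0 0.015; -0.003 0 0.137 0 0.015; -0.003 0 0.141 0 0.015; -0.003 0 0.143 0 0.015; -0.003 0 0.143 0 0.015")

```text
time: 25.27
position: [0.5706, 0.0974, 0.0419]
tool_rot: [-0.032, 0.999, -0.0, 0.0]
ft_force: [0.0, 0.6, -1.0]
grip_width: 0.0254
grip_force: 35.0
```

```bash
python3 -c "
from h import *
go(*N['gouge'],.04,3.65)"
```

```text
shift [0.0015 0.     0.0019] spin 0.02 pos [0.5706 0.0974 0.0419] w 0.0254 F [ 0.01  0.56 -1.  ] t 25.2667
```

servo_tool(moves="0 0 0.001 0 0.015; 0 0 0.002 0 0.015; 0 0 0.002 0 0.015")

```text
time: 25.52
position: [0.5716, 0.0978, 0.0411]
tool_rot: [-0.032, 0.999, -0.0, 0.001]
ft_force: [-1.5, -0.4, 3.7]
grip_width: 0.0249
grip_force: 35.0
```

servo_tool(moves="0 0 0.0005 0 0.027; 0 0 0.0005 0 0.03; 0 0 0.0005 0 0.04; 0 0 0.0005 0 0.048; 0 0 0.0005 0 0.048; 0 0 -0.01 0 0.048; 0 0 -0.03 0 0.048; 0 0 -0.06 0 0.048; 0 0 -0.095 0 0.048; 0 0 -0.13 0 0.048")

```text
time: 26.35
position: [0.5698, 0.0978, 0.171]
tool_rot: [-0.032, 0.999, 0.0, -0.001]
ft_force: [0.8, -1.1, 0.0]
grip_width: 0.0475
grip_force: 0.0
```

servo_tool(moves="0 -0.02 -0.01 0 0.05; 0 -0.055 -0.02 0 0.05; 0 -0.095 -0.03 0 0.05; 0 -0.135 -0.03 0 0.05; 0 -0.175 -0.03 0 0.05; 0 -0.215 -0.03 0 0.05; 0 -0.255 -0.03 0 0.05; 0 -0.295 -0.03 0 0.05; 0 -0.325 -0.03 0 0.05; 0 -0.335 -0.03 0 0.05")

```text
time: 27.18
position: [0.5925, -0.242, 0.2004]
tool_rot: [-0.03, 1.0, -0.002, 0.001]
ft_force: [0.1, -0.2, -0.1]
grip_width: 0.05
grip_force: 0.0
```

```bash
python3 -c "
from h import *
a=cams.camera('top')[90:290,90:390].repeat(2,0).repeat(2,1)
cv2.imwrite('pics/a6.png',a);cv2.imwrite('pics/a7.png',cams.camera('scene')[230:430,220:500].repeat(2,0).repeat(2,1))"
```

```text
(no output)
```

View pics/a6.png

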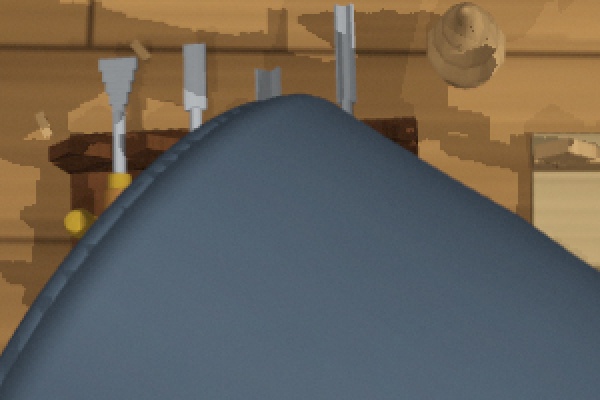

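View pics/a7.png

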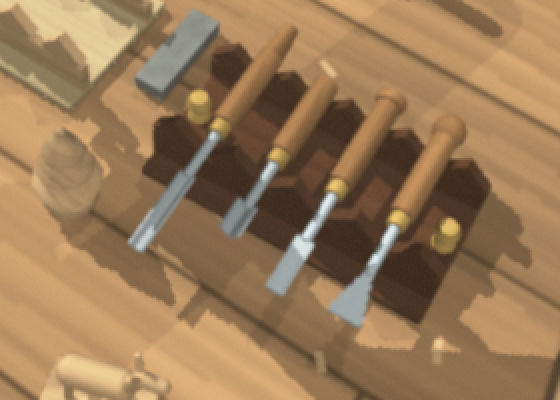

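The scene view shows all four tools seated in order in the dark rack, ferrules at crop (400,218), (337,187), (280,158) and (220,127). The stone and fir are where they were, and the arm is clear.

```bash
python3 -c "
from rig import job
print(job.hand_in())"
```

```text
the job is handed in; nothing more can be done
None
```

All four carving tools now lie in the dark rack, one per notch in their original left-to-right order and blades pointing away, with the stone and fir undisturbed; the job was handed in at about 27 s, and no verdict came back.

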